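# Tip the sole offcuts into the bin and hold the trimming leaf at its balance point

## Robot

A 7-joint arm with a two-finger parallel gripper is mounted at the origin on the work surface. World frame = base frame: x ahead of the robot, y to its left, z up, the work surface at z = 0. Lengths are in m, angles in rad, forces in N, time in s.
With the tool pointing down it reaches from about 0.4 to 0.9 m from the base axis. Payload 5.5 kg.
Tool frame: the origin (TCP) lies between the finger pads, 19 mm behind the fingertips; this is the grasp point; z points along the fingers, y is the line along which they close (so a half turn about z gives the same grasp; the last joint's range is limited). The gripper opens to 85 mm and grips with 20 to 120 N. Pads are 22 mm wide; open, the fingers measure 114 mm over their backs; the gripper's body (76 mm by 85 mm) begins 54 mm behind the grasp point. The pads swing forward as they close: fully open they stand 13 mm farther back than shut.
Start: joints at [1.566, 0.501, -0.427, 1.55, 0.221, 1.138, -0.21], TCP at [0.172, -0.627, 0.25] pointing down, gripper open.
Joint ranges: [-2.88, 2.88], [-0.31, 2.03], [-1.54, 1.56], [0.2, 2.42], [-1.41, 4.55], [0.19, 2.02], [-2.57, 2.57]. Speed limits (rad/s): [2.57, 2.57, 3.14, 3.14, 3.14, 3.14, 3.14].

## Interface

Orientations are given as [roll, pitch, yaw] about the fixed x, y, z axes, in that order (R = Rz(yaw) Ry(pitch) Rx(roll)).
In Python, from rig import telemetry, viewer, finish_job, finder gives the robot as it stands.
- The arm moves only by the tool apply_moves, never from a script. Its argument "moves" is a list of rows, each a list of 3 entries, a list of its own where there are three numbers: the shift along the tool's x, y, z normalised to -1 to 1, where 1 is 2.5 cm, then the turn, a rotation vector about the tool's x, y, z normalised to -1 to 1, where 1 is 0.1 rad, then the opening, from 0 (shut) to 1 (fully open). In form: [[[x, y, z], [rx, ry, rz], grip], ...]. A call has 1 to 12 rows; each row shifts and turns the commanded pose from where the row before left it, along the tool's axes as they then stand; what a row does not reach is not made up. A row lasts 1/8 s, in which the tool goes at most 62.5 mm and 10.7 degrees, less where a joint would pass 70% of its speed; a pose out of reach is approached as far as the arm can. A call with a number of a shift or a turn outside -1 to 1 is refused whole. A call with a gripper value outside its range is refused whole. The fingers move at their own pace and stop on an object; "force" is the grip in N (left out, the last holds). Time passes only in rows, so rows that do not move let the fingers close. It gives the time, the measured TCP pose, the force, the opening and the grip force at its end, in the units of the state.
- telemetry.observe(): the state, without advancing time (a new reading comes with each control period).
- viewer.get_image(name): name is "scene" or "top" or "wrist"; returns a dict with "frame" (420x560x3 uint8, red, green, blue), "fov_y" (degrees; the focal length in pixels is half the picture's height over the tangent of half this angle, whatever the lens; pixels are square), "cx", "cy" (the principal point, pixels), "position" and "attitude" of the camera in the world. Camera axes: x right, y down, z forward; pixel columns grow to the right and rows downward; lengths in m; the calibration is good to about 2 mm. A picture is of the moment at which its call begins. There is no depth.
- finish_job(): hands the job in; it is judged then, once.
Trained networks look in a picture, given as the dict that the camera call returned (one of the last four; its "shot" number tells which), for a name from the list of things; names that differ only in an ending like _2 or _b are one class to them, and where a whole thing is asked for, a point or a joint stands for the part that bears it (a point fixed in the world has none). Each returns a list of dicts, best first, with "p" (0 to 1); they miss things now and then, are a little off and sometimes report something else, mostly with a low value. They report only what shows in the picture. A call takes as long as a camera call.
- finder.search_frame(picture, label): "pixel" ([column, row] in pixels, amid what is visible of it).
The state is a dict: "clock": time; "joint_positions": joint angles; "dq": joint speeds; "joint_torque": joint torques, N m; "tool_pos": TCP position; "tcp_rot": TCP orientation; "ft_force": force on the tool from outside, world axes, zero at the start; "moment": the same for the moment, N m; "finger_gap": finger opening in m; "gripper_force": force on a finger pad.
Only numpy, scipy, OpenCV 4.12 (cv2) and the standard library are available. Lean on these libraries where they do the work, as an engineer would, in place of code of your own. Each camera call takes 0.05 s, during which the arm holds its last target. There are 200 camera calls.

## Task

Take the fold-out trimming leaf of the offcut bin by its red handle and swing it up smoothly, so that all five sole offcuts on it slide into the bin, and on to its balance point, standing straight up on its hinge. Finish while still gripping the handle, holding the leaf still at that point so that I can brush the dust off both faces. Don't let the leaf drop back or flop over towards the bin, and leave the other things on the bench alone.

Things in the scene. Friction and masses are not known exactly. Their poses are not given: they have to be found in the camera images.
- offcut_bin: dark green sheet-metal bin, fixed; a trimming leaf is hinged on one rim. Origin on the bench (z = 0) under the leaf; x level from the leaf's handle to the bin, y along the hinge. Open box x 92 to 282 mm, y -115 to 115 mm, walls and floor 4 mm, rim 94 mm high. Two steel arms under the leaf (y = +-70, x = -32 to 92 mm) carry it when folded out level, as it starts
- leaf_hinge (a point): middle of the hinge line, in the bin's frame x = 100 mm, y = 0, 97 mm above the bench; the line runs along the bin's y
- leaf (a joint): leaf: aluminium sheet 200 mm wide, 3 thick, reaching 165 mm out from the hinge, 12 mm side flanges on top; 0.4 to 0.6 kg with handle. Rad: 0 = folded out level; grows as the handle goes up and over to the bin; 1.571 = straight up, its balance point (weight right over the hinge); past it falls to the bin (stop 2.9). Free hinge: no spring or stay, hardly any friction; let go, it falls
- leaf_handle (a point): bow handle on the leaf's free edge: red round bar 16 mm thick, 90 long, parallel to the hinge, 205 mm from it and 40 beyond the sheet's edge, on two 10 mm steel legs 120 mm apart. Origin mid-bar; y along the bar, x to the hinge in the leaf's plane, z out of its upper face. Starts 97 mm above the bench; leaf upright: 302 mm, right over the hinge
- offcut1: offcut of a shoe sole, dark grey ribbed block 32 x 28 x 18 mm; origin at the centre of its underside, z up as it starts. It lies loose on the folded-out leaf, in any place and turn; by its weight it starts to slide when the leaf is tilted about 0.45 to 0.65 rad
- offcut2: offcut of a shoe sole, dark grey ribbed block 32 x 28 x 18 mm; origin at the centre of its underside, z up as it starts. It lies loose on the folded-out leaf, in any place and turn; by its weight it starts to slide when the leaf is tilted about 0.45 to 0.65 rad
- offcut3: offcut of a shoe sole, brown and cream stepped piece 32 x 24 x 21 mm; origin at the centre of its underside, z up as it starts. It lies loose on the folded-out leaf, in any place and turn; by its weight it starts to slide when the leaf is tilted about 0.45 to 0.65 rad
- offcut4: offcut of a shoe sole, brown and cream stepped piece 32 x 24 x 21 mm; origin at the centre of its underside, z up as it starts. It lies loose on the folded-out leaf, in any place and turn; by its weight it starts to slide when the leaf is tilted about 0.45 to 0.65 rad
- offcut5: offcut of a shoe sole, brown ribbed block 30 x 30 x 20 mm; origin at the centre of its underside, z up as it starts. It lies loose on the folded-out leaf, in any place and turn; by its weight it starts to slide when the leaf is tilted about 0.45 to 0.65 rad
- remover_bottle: white bottle, 66 mm across, 190 mm tall, standing on the +y side of the leaf and bin; origin at its foot; leave it alone
- drink_can: blue drink can, 62 mm across, 120 mm tall, standing beside the leaf on the -y side; origin at its foot; leave it alone
- dust_brush: wooden bench brush, 200 mm long, lying beside the bin on the -y side; leave it alone
- paper_cup: white cup, 84 mm across, 130 mm tall, on the left of the bench; origin at its foot; leave it alone
- screwdriver: blue-handled screwdriver, 200 mm long, lying on the left of the bench; leave it alone
- pliers: pliers with black grips, 160 mm long, lying near the robot on its right; leave them alone
- sneaker_sole: grey and white ribbed shoe sole, 245 mm long, lying on the right of the bench; leave it alone

How it is judged:
By the outcome, as a careful person would: the job done as asked, in the order asked, and still so for the second after the job is handed in, while the arm keeps its last pose, push and grip.
It also fails if it takes over 38 s, if anything falls off the work surface, if the arm or the gripper's body presses on something with over 40 N, if the wrist force passes 120 N, or if a joint passes its speed limit or range.

## Working session

There is one attempt and no reset: what is moved stays moved. The work goes in short steps, Python scripts to look and compute and a tool call to move; the robot and the scene stay as the last step left them, time stands still between calls to the robot, and variables do not carry over. Pictures are saved under pics/ and viewed, at most 10 in all, crops included, and the job is handed in when it is done.

Besides the shell and the picture viewer there is one more tool, called as a command line: name --argument value ..., lists and objects as JSON in quotes. apply_moves: Moves the arm, as the interface text tells. Scaled input: -1 to 1 covers 2.5 cm each way for a shift and 0.1 rad each way for a turn. Its arguments: {"type":"object","properties":{"moves":{"type":"array","items":{"type":"array"}},"force":{"type":"number"}},"required":["moves"]}

```bash
ls; mkdir -p pics; python3 - <<'E'
from rig import telemetry, viewer, finder
import cv2,numpy as np
s=telemetry.observe(); print({k:np.round(v,3).tolist() for k,v in s.items()})
for n in ["scene","top"]:
    p=viewer.get_image(n); cv2.imwrite(f"pics/{n}0.png",p["frame"][:,:,::-1])
    print(n,p["fov_y"],p["cx"],p["cy"],p["position"],p["attitude"])
    for l in ["leaf_handle","leaf_hinge","leaf","offcut_bin","offcut1","offcut3","offcut5","remover_bottle","drink_can","dust_brush"]:
        print(l,[(np.round(d["pixel"]).tolist(),round(d["p"],2)) for d in finder.search_frame(p,l)[:3]])
E
```

```text
pics
{'clock': 0.0, 'joint_positions': [1.566, 0.502, -0.427, 1.551, 0.221, 1.138, -0.21], 'dq': [-0.001, 0.001, -0.0, -0.0, 0.0, 0.0, 0.001], 'joint_torque': [-0.001, -56.952, -5.816, -28.095, 0.011, 0.012, -0.0], 'tool_pos': [0.172, -0.626, 0.249], 'tcp_rot': [-3.14, -0.0, 0.268], 'ft_force': [0.298, -0.091, -0.191], 'moment': [-0.073, 0.022, -0.024], 'gripper_force': 0.0, 'finger_gap': 0.086}
scene 56.17312917435138 278.81889246191986 206.79915648543613 [ 0.9801638  -0.44461664  1.01699432] [-2.56982922  0.01489762  0.82893273]
leaf_handle [([311.0, 201.0], 0.66)]
leaf_hinge [([338.0, 235.0], 0.59)]
leaf [([312.0, 200.0], 0.92)]
offcut_bin [([343.0, 234.0], 0.87)]
offcut1 [([308.0, 210.0], 0.7), ([284.0, 198.0], 0.68), ([320.0, 178.0], 0.56)]
offcut3 [([308.0, 210.0], 0.7), ([284.0, 198.0], 0.68), ([320.0, 178.0], 0.56)]
offcut5 [([308.0, 210.0], 0.7), ([284.0, 198.0], 0.68), ([320.0, 178.0], 0.56)]
remover_bottle [([372.0, 180.0], 0.73)]
drink_can [([244.0, 225.0], 0.6)]
dust_brush [([296.0, 280.0], 0.69)]
top 46.900248869735435 279.71956277892275 208.4537911168154 [ 0.44563777 -0.02514416  1.80926623] [-3.09123537 -0.01938196 -1.59315264]
leaf_handle [([252.0, 191.0], 0.94)]
leaf_hinge [([256.0, 164.0], 0.62)]
leaf [([254.0, 198.0], 0.68)]
offcut_bin [([256.0, 167.0], 0.61)]
offcut1 [([267.0, 211.0], 0.55), ([263.0, 189.0], 0.49), ([243.0, 185.0], 0.46)]
offcut3 [([267.0, 211.0], 0.55), ([263.0, 189.0], 0.49), ([243.0, 185.0], 0.46)]
offcut5 [([267.0, 211.0], 0.55), ([263.0, 189.0], 0.49), ([243.0, 185.0], 0.46)]
remover_bottle [([203.0, 174.0], 0.85)]
drink_can [([306.0, 216.0], 0.83)]
dust_brush [([305.0, 165.0], 0.78)]
```

```bash
python3 - <<'E'
import cv2
a=cv2.imread("pics/scene0.png")[120:330,180:460]; b=cv2.imread("pics/top0.png")[90:270,160:400]
cv2.imwrite("pics/a.png",cv2.resize(a,None,fx=2.8,fy=2.8,interpolation=3))
cv2.imwrite("pics/b.png",cv2.resize(b,None,fx=3.3,fy=3.3,interpolation=3))
E
```

```text
(no output)
```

View pics/a.png

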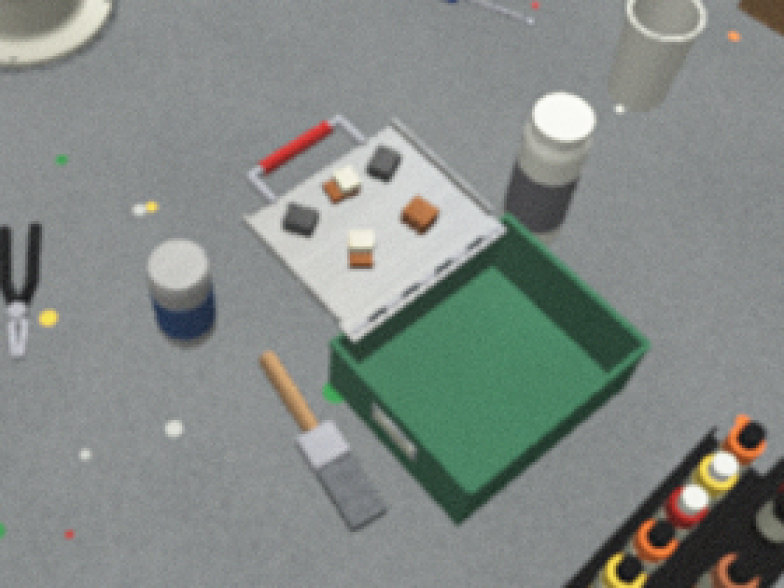

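View pics/b.png

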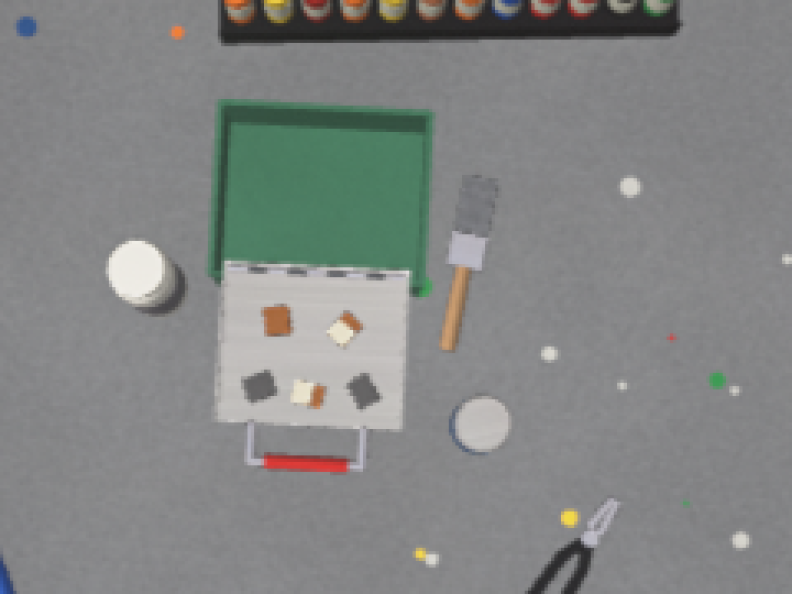

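The scene shows the leaf facing the robot, with its red handle at about scene (287,172) and top (253,231). The hinge dashes lie along top row ~171 and the bin is beyond them. The can sits at top (306,218) and the bottle at (202,172). Next I'll triangulate the bar and the hinge.

```bash
cat > h.py <<'E'
import numpy as np, cv2
from scipy.spatial.transform import Rotation as R
def rays(p,px):
    f=len(p["frame"])/2/np.tan(np.radians(p["fov_y"])/2)
    px=np.atleast_2d(px).astype(float)
    d=np.c_[(px[:,0]-p["cx"])/f,(px[:,1]-p["cy"])/f,np.ones(len(px))]
    return d@R.from_euler("xyz",p["attitude"]).as_matrix().T
def onz(p,px,z):
    d=rays(p,px); c=np.array(p["position"]); return c+d*((z-c[2])/d[:,2])[:,None]
def red(p):
    i=p["frame"].astype(int); m=((i[:,:,0]>120)&(i[:,:,1]<70)&(i[:,:,2]<70)).astype(np.uint8)
    n,l,s,c=cv2.connectedComponentsWithStats(m)
    k=[j for j in range(1,n) if s[j,4]>40]
    return [(c[j],s[j,4],np.argwhere(l==j)[:,::-1]) for j in k]
def tri(P):
    A=np.zeros((3,3));b=np.zeros(3)
    for p,px in P:
        d=rays(p,px)[0];d/=np.linalg.norm(d);M=np.eye(3)-np.outer(d,d);A+=M;b+=M@np.array(p["position"])
    return np.linalg.solve(A,b)
E
python3 - <<'E'
from h import *
from rig import viewer
t=viewer.get_image("top");s=viewer.get_image("scene");C={}
for n,p in (("t",t),("s",s)):
    for c,a,pts in red(p):
        w=onz(p,pts,.097)[:,:2];m=w.mean(0);u=np.linalg.svd(w-m)[2][0]; u=u*np.sign(u[1]) if False else u
        pr=(w-m)@u
        print(n,c.round(1),a,m.round(4),"len",np.ptp(pr).round(4),"dir",u.round(3))
g=lambda x,y:[160+x/3.3-.35,90+y/3.3-.35]
print("hinge ends",onz(t,[g(224,263),g(411,271)],.099).round(4))
g2=lambda x,y:[180+x/2.8-.3,120+y/2.8-.3]
print("scene hinge ends",onz(s,[g2(351,338),g2(505,231)],.099).round(4))
print("legs",onz(t,[g(251,463),g(363,467)],.097).round(4))
print("leaf corners near",onz(t,[g(217,421),g(402,430)],.1).round(4))
print("bin rim far",onz(t,[g(219,101),g(433,112)],.094).round(4))
print("bottle top",onz(t,[g(136,270)],.19).round(3),"can",onz(t,[g(482,424)],.12).round(3))
E
```

```text
t [120.8  97.1] 539 [0.9401 0.4966] len 0.1952 dir [-0.045 -0.999]
t [252.2 229.8] 90 [0.4577 0.0385] len 0.0818 dir [-0.076 -0.997]
s [285.7 172. ] 98 [0.4584 0.0425] len 0.083 dir [-0.082 -0.997]
s [498.6 199.8] 56 [0.9352 0.4084] len 0.0446 dir [ 0.144 -0.99 ]
s [474.2 288.5] 66 [1.0333 0.1331] len 0.029 dir [ 0.994 -0.111]
s [423.9 301.7] 41 [0.9706 0.0165] len 0.0282 dir [ 1.    -0.023]
s [350.9 380.9] 70 [ 0.9702 -0.243 ] len 0.0299 dir [1.    0.008]
s [339.3 394. ] 115 [ 0.9708 -0.2803] len 0.0327 dir [-0.538 -0.843]
s [377.8 399.4] 89 [ 1.0326 -0.2285] len 0.0312 dir [ 0.982 -0.188]
s [361.6 411.6] 59 [ 1.0247 -0.2707] len 0.0308 dir [ 0.16  -0.987]
hinge ends [[ 0.6738  0.1217  0.099 ]
 [ 0.6612 -0.079   0.099 ]]
scene hinge ends [[ 0.6599 -0.0761  0.099 ]
 [ 0.6787  0.1201  0.099 ]]
legs [[ 0.4586  0.0967  0.097 ]
 [ 0.4516 -0.0229  0.097 ]]
leaf corners near [[ 0.5042  0.1319  0.1   ]
 [ 0.4903 -0.0655  0.1   ]]
bin rim far [[ 0.8509  0.1245  0.094 ]
 [ 0.8347 -0.107   0.094 ]]
bottle top [[0.656 0.203 0.19 ]] can [[ 0.494 -0.15   0.12 ]]
```

```bash
cat >> h.py <<'E'
def pose(pos,tilt,yaw=1.50):  # tilt>0: fingers point forward (away from robot)
    return np.array(pos,float), R.from_euler("z",yaw)*R.from_euler("x",np.pi-tilt)
def cur():
    from rig import telemetry
    s=telemetry.observe(); return np.array(s["tool_pos"]),R.from_euler("xyz",s["tcp_rot"])
def rows(a,wps,grip=1,dec=2):
    p,q=a
    for (P,Q),n in wps:
        o=[]
        for k in range(n):
            f=1/(n-k); rv=(q.inv()*Q).as_rotvec()*f; nq=q*R.from_rotvec(rv)
            d=q.inv().apply((P-p)*f); A=np.round(d/.025,dec); B=np.round(rv/.1,dec)
            assert abs(A).max()<=1 and abs(B).max()<=1,(A,B)
            p=p+q.apply(A*.025); q=q*R.from_rotvec(B*.1); o.append([(A+0).tolist(),(B+0).tolist(),grip])
        print(o)
E
python3 - <<'E'
from h import *
T=np.radians(40); H=np.array([.457,.038,.097])
Rz=pose(H,T)[1]; pre=H-.1*Rz.apply([0,0,1]); print(pre)
rows(cur(),[(pose([.42,-.3,.26],0,.9),18),(pose(pre+[0,0,.06],T/2),16)],.6,1)
E
```

```text
[0.39288226 0.0425469  0.17360444]
[[[0.7, -0.6, 0.0], [0.0, 0.0, -0.4], 0.6], [[0.7, -0.5, 0.0], [0.0, 0.0, -0.3], 0.6], [[0.8, -0.5, 0.0], [0.0, 0.0, -0.4], 0.6], [[0.8, -0.5, 0.0], [0.0, 0.0, -0.3], 0.6], [[0.8, -0.4, 0.0], [0.0, 0.0, -0.4], 0.6], [[0.8, -0.4, 0.0], [0.0, 0.0, -0.3], 0.6], [[0.8, -0.4, 0.0], [0.0, 0.0, -0.4], 0.6], [[0.8, -0.4, 0.0], [0.0, 0.0, -0.3], 0.6], [[0.9, -0.3, 0.0], [0.0, 0.0, -0.4], 0.6], [[0.9, -0.3, 0.0], [0.0, 0.0, -0.3], 0.6], [[0.9, -0.3, 0.0], [0.0, 0.0, -0.4], 0.6], [[0.9, -0.2, -0.1], [0.0, 0.0, -0.3], 0.6], [[0.9, -0.2, 0.0], [0.0, 0.0, -0.4], 0.6], [[0.9, -0.2, -0.1], [0.0, 0.0, -0.3], 0.6], [[0.9, -0.1, 0.0], [0.0, 0.0, -0.4], 0.6], [[0.9, -0.1, -0.1], [0.0, 0.0, -0.3], 0.6], [[0.9, -0.1, 0.0], [0.0, 0.0, -0.4], 0.6], [[0.8, -0.1, -0.1], [0.0, 0.0, -0.3], 0.6]]
[[[0.6, -0.6, 0.1], [-0.2, 0.1, -0.4], 0.6], [[0.7, -0.6, 0.1], [-0.2, 0.1, -0.4], 0.6], [[0.7, -0.5, 0.1], [-0.2, 0.1, -0.4], 0.6], [[0.7, -0.5, 0.0], [-0.2, 0.1, -0.4], 0.6], [[0.7, -0.5, 0.0], [-0.2, 0.1, -0.4], 0.6], [[0.7, -0.5, 0.0], [-0.2, 0.0, -0.4], 0.6], [[0.7, -0.4, 0.0], [-0.2, 0.1, -0.4], 0.6], [[0.8, -0.4, 0.0], [-0.2, 0.0, -0.4], 0.6], [[0.8, -0.4, 0.0], [-0.2, 0.0, -0.3], 0.6], [[0.8, -0.3, 0.0], [-0.2, 0.1, -0.4], 0.6], [[0.8, -0.3, 0.1], [-0.2, 0.0, -0.3], 0.6], [[0.8, -0.3, 0.0], [-0.2, 0.1, -0.4], 0.6], [[0.8, -0.3, 0.1], [-0.2, 0.0, -0.3], 0.6], [[0.8, -0.2, 0.0], [-0.2, 0.1, -0.4], 0.6], [[0.9, -0.2, 0.0], [-0.3, 0.0, -0.3], 0.6], [[0.8, -0.2, 0.1], [-0.2, 0.1, -0.4], 0.6]]
```

apply_moves --moves '[[[0.7,-0.6,0],[0,0,-0.4],0.6],[[0.7,-0.5,0],[0,0,-0.3],0.6],[[0.8,-0.5,0],[0,0,-0.4],0.6],[[0.8,-0.5,0],[0,0,-0.3],0.6],[[0.8,-0.4,0],[0,0,-0.4],0.6],[[0.8,-0.4,0],[0,0,-0.3],0.6],[[0.8,-0.4,0],[0,0,-0.4],0.6],[[0.8,-0.4,0],[0,0,-0.3],0.6],[[0.9,-0.3,0],[0,0,-0.4],0.6],[[0.9,-0.3,0],[0,0,-0.3],0.6],[[0.9,-0.3,0],[0,0,-0.4],0.6],[[0.9,-0.2,-0.1],[0,0,-0.3],0.6]]'

```text
clock: 2.7
tool_pos: [0.3397, -0.4065, 0.2525]
tcp_rot: [-3.141, -0.0, 0.69]
ft_force: [-0.1, -0.7, -0.4]
finger_gap: 0.0511
gripper_force: 0.0
```

apply_moves --moves '[[[0.9,-0.2,0],[0,0,-0.4],0.6],[[0.9,-0.2,-0.1],[0,0,-0.3],0.6],[[0.9,-0.1,0],[0,0,-0.4],0.6],[[0.9,-0.1,-0.1],[0,0,-0.3],0.6],[[0.9,-0.1,0],[0,0,-0.4],0.6],[[0.8,-0.1,-0.1],[0,0,-0.3],0.6],[[0.6,-0.6,0.1],[-0.2,0.1,-0.4],0.6],[[0.7,-0.6,0.1],[-0.2,0.1,-0.4],0.6],[[0.7,-0.5,0.1],[-0.2,0.1,-0.4],0.6],[[0.7,-0.5,0],[-0.2,0.1,-0.4],0.6],[[0.7,-0.5,0],[-0.2,0.1,-0.4],0.6],[[0.7,-0.5,0],[-0.2,0,-0.4],0.6]]'

```text
clock: 4.2
tool_pos: [0.4081, -0.1701, 0.2509]
tcp_rot: [3.015, -0.035, 1.142]
ft_force: [-0.1, 0.2, 0.1]
finger_gap: 0.0513
gripper_force: 0.0
```

apply_moves --moves '[[[0.7,-0.4,0],[-0.2,0.1,-0.4],0.6],[[0.8,-0.4,0],[-0.2,0,-0.4],0.6],[[0.8,-0.4,0],[-0.2,0,-0.3],0.6],[[0.8,-0.3,0],[-0.2,0.1,-0.4],0.6],[[0.8,-0.3,0.1],[-0.2,0,-0.3],0.6],[[0.8,-0.3,0],[-0.2,0.1,-0.4],0.6],[[0.8,-0.3,0.1],[-0.2,0,-0.3],0.6],[[0.8,-0.2,0],[-0.2,0.1,-0.4],0.6],[[0.9,-0.2,0],[-0.3,0,-0.3],0.6],[[0.8,-0.2,0.1],[-0.2,0.1,-0.4],0.6]]'

```text
clock: 5.45
tool_pos: [0.3916, 0.0435, 0.2329]
tcp_rot: [2.796, 0.0, 1.504]
ft_force: [1.0, -0.1, -1.3]
finger_gap: 0.0513
gripper_force: 0.0
```

```bash
python3 - <<'E'
from h import *
from rig import viewer,telemetry
print(np.round(telemetry.observe()["joint_positions"],2))
T=np.radians(40); H=np.array([.457,.038,.097]); pre=H-.08*pose(H,T)[1].apply([0,0,1])
rows(cur(),[(pose(pre,T),6)],.6,1)
p=viewer.get_image("wrist"); cv2.imwrite("pics/w1.png",p["frame"][:,:,::-1])
for c,a,pts in red(p):
    w=onz(p,pts,.097)[:,:2]; m=w.mean(0);u=np.linalg.svd(w-m)[2][0]; print(c,a,m.round(4),u.round(3),np.ptp((w-m)@u))
E
```

```text
[ 0.91 -0.29 -1.    2.39 -0.32  0.59  0.06]
[[[0.0, -0.1, 0.5], [-0.6, 0.0, 0.0], 0.6], [[0.0, -0.1, 0.5], [-0.6, 0.0, 0.0], 0.6], [[0.0, -0.1, 0.5], [-0.6, 0.0, 0.0], 0.6], [[0.0, -0.2, 0.5], [-0.6, 0.0, 0.0], 0.6], [[0.0, -0.2, 0.4], [-0.6, 0.0, 0.0], 0.6], [[0.0, -0.2, 0.5], [-0.5, 0.0, 0.0], 0.6]]
[294.49381989 196.8216598 ] 1699 [0.4591 0.0391] [-0.071 -0.997] 0.0940222930209349
[549.42574257 290.57425743] 101 [ 0.8554 -0.1666] [ 0.578 -0.816] 0.02774589338862741
[544.78787879 310.41414141] 99 [ 0.8559 -0.2012] [ 0.612 -0.79 ] 0.028847905173322457
```

View pics/w1.png

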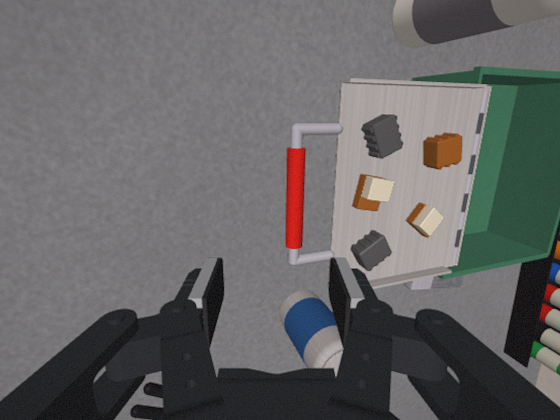

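The wrist view shows the bar lying clear at (295,197), at world (0.459, 0.039), which agrees with the earlier measurement. Joints 2 and 4 are near their limits, so I'll keep the tilt at ~0.35 and narrow the opening.

```bash
python3 - <<'E'
from h import *
T=.35; H=np.array([.458,.0388,.097]); pre=H-.07*pose(H,T)[1].apply([0,0,1])
rows(cur(),[(pose(pre,T),6),(pose(H,T),6)],.35,1)
E
```

```text
[[[0.0, 0.1, 0.5], [0.0, 0.0, 0.0], 0.35], [[0.0, 0.1, 0.5], [0.0, 0.0, 0.0], 0.35], [[0.0, 0.1, 0.6], [0.0, 0.0, 0.0], 0.35], [[0.0, 0.1, 0.5], [0.0, 0.0, 0.0], 0.35], [[0.0, 0.2, 0.6], [0.0, 0.0, 0.0], 0.35], [[-0.1, 0.1, 0.5], [-0.1, 0.0, 0.1], 0.35]]
[[[0.0, 0.0, 0.5], [0.0, 0.0, 0.0], 0.35], [[0.0, 0.0, 0.5], [0.0, 0.0, 0.0], 0.35], [[0.0, 0.0, 0.5], [0.0, 0.0, 0.0], 0.35], [[0.0, 0.0, 0.4], [0.0, 0.0, 0.0], 0.35], [[0.0, 0.0, 0.5], [0.0, 0.0, 0.0], 0.35], [[0.0, 0.0, 0.4], [0.0, 0.0, 0.0], 0.35]]
```

apply_moves --moves '[[[0,0.1,0.5],[0,0,0],0.35],[[0,0.1,0.5],[0,0,0],0.35],[[0,0.1,0.6],[0,0,0],0.35],[[0,0.1,0.5],[0,0,0],0.35],[[0,0.2,0.6],[0,0,0],0.35],[[-0.1,0.1,0.5],[-0.1,0,0.1],0.35],[[0,0,0],[0,0,0],0.35]]'

```text
clock: 6.38
tool_pos: [0.4251, 0.0356, 0.1672]
tcp_rot: [2.804, -0.0, 1.492]
ft_force: [-0.4, 0.6, 0.7]
finger_gap: 0.0299
gripper_force: 0.0
```

```bash
python3 - <<'E'
from h import *
from rig import viewer,telemetry
print(np.round(telemetry.observe()["joint_positions"],2),cur()[0].round(4))
T=.35; H=np.array([.458,.0388,.097])
rows(cur(),[(pose(H,T),6)],.35,1)
p=viewer.get_image("wrist"); cv2.imwrite("pics/w2.png",p["frame"][:,:,::-1])
for c,a,pts in red(p):
    w=onz(p,pts,.097)[:,:2]; m=w.mean(0);u=np.linalg.svd(w-m)[2][0]; print(c,a,m.round(4),u.round(3),np.ptp((w-m)@u))
E
```

```text
[ 0.98  0.15 -1.24  2.39  0.6   0.44 -0.83] [0.4251 0.0356 0.1672]
[[[0.0, 0.0, 0.5], [0.0, 0.0, 0.0], 0.35], [[0.0, 0.1, 0.5], [0.0, 0.0, 0.0], 0.35], [[0.1, 0.0, 0.5], [0.0, 0.0, 0.0], 0.35], [[0.0, 0.1, 0.5], [0.0, 0.0, 0.0], 0.35], [[0.1, 0.0, 0.5], [-0.1, 0.0, 0.0], 0.35], [[0.0, 0.1, 0.6], [0.0, 0.0, -0.1], 0.35]]
[286.85058626 216.39765494] 2985 [0.4589 0.0393] [-0.074 -0.997] 0.09500091740421639
```

View pics/w2.png

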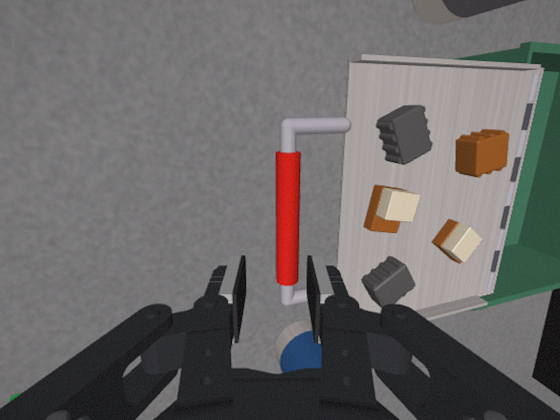

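The bar lies centred between the fingers at column 287, so I'll go down onto it.

apply_moves --moves '[[[0,0,0.5],[0,0,0],0.35],[[0,0.1,0.5],[0,0,0],0.35],[[0.1,0,0.5],[0,0,0],0.35],[[0,0.1,0.5],[0,0,0],0.35],[[0.1,0,0.5],[-0.1,0,0],0.35],[[0,0.1,0.6],[0,0,-0.1],0.35],[[0,0,0],[0,0,0],0.35]]'

```text
clock: 7.3
tool_pos: [0.4594, 0.0371, 0.098]
tcp_rot: [2.792, 0.005, 1.5]
ft_force: [-1.4, -0.7, 0.5]
finger_gap: 0.0303
gripper_force: 0.0
```

```bash
python3 - <<'E'
from h import *
from rig import viewer,telemetry
print(np.round(telemetry.observe()["joint_positions"],2),cur()[0].round(4))
H=np.array([.4585,.039,.097])
print(cur()[1].inv().apply(H-cur()[0])/.025)
E
```

```text
[ 0.53  0.37 -0.83  2.38  1.2   0.39 -1.39] [0.4594 0.0371 0.098 ]
[ 0.0718587  -0.05223482  0.02309961]
```

apply_moves --moves '[[[0,0,0],[0,0,0],0],[[0,0,0],[0,0,0],0],[[0,0,0],[0,0,0],0],[[0,0,0],[0,0,0],0]]' --force 60

```text
clock: 7.8
tool_pos: [0.4576, 0.0372, 0.0979]
tcp_rot: [2.793, 0.005, 1.5]
ft_force: [-7.5, 1.9, 5.0]
finger_gap: 0.0137
gripper_force: 58.3
```

```bash
python3 - <<'E'
from h import *
from rig import viewer,telemetry
s=telemetry.observe();print(s["tool_pos"],s["ft_force"],s["moment"],s["tcp_rot"],s["finger_gap"])
H=np.array([s["tool_pos"][0],s["tool_pos"][1],.097]);
# hinge from bar
bx=np.array([np.cos(-.07),np.sin(-.07),0]); G=np.array([H[0],H[1],.097])+.205*bx; print("hinge",G)
t0,t1=.35,-.55
def P(th): return pose(G+.205*(-np.cos(th)*bx+np.sin(th)*np.array([0,0,1])), t0+(t1-t0)*th/(np.pi/2))
p0,q0=cur(); p0=p0.copy()
off=p0-H; 
n=48; u=np.linspace(0,1,n+1)[1:]; th=np.pi/2*(u-np.sin(2*np.pi*u)/(2*np.pi)*.7)
import json
rows((p0,q0),[((P(t)[0]+off*(1-t/1.571),P(t)[1]),1) for t in th],0,2)
print(np.round(th,2))
E
```

```text
[0.45763637 0.03718991 0.09789602] [-7.47781584  1.87822106  4.97915965] [ 0.32780474  1.40150264 -0.0239951 ] [2.79269323 0.00488551 1.50001583] 0.013677156123802596
hinge [0.66213433 0.02285162 0.097     ]
[[[0.0, 0.03, -0.08], [0.05, 0.05, 0.02], 0]]
[[[0.0, 0.03, -0.07], [0.05, 0.0, 0.0], 0]]
[[[0.0, 0.03, -0.09], [0.07, 0.0, 0.0], 0]]
[[[0.0, 0.04, -0.09], [0.07, 0.0, 0.0], 0]]
[[[0.0, 0.04, -0.11], [0.08, 0.0, 0.0], 0]]
[[[0.0, 0.04, -0.11], [0.08, 0.0, 0.0], 0]]
[[[0.0, 0.06, -0.14], [0.11, 0.0, 0.0], 0]]
[[[0.0, 0.06, -0.15], [0.11, 0.0, 0.0], 0]]
[[[0.0, 0.08, -0.17], [0.13, 0.0, 0.0], 0]]
[[[0.0, 0.08, -0.19], [0.15, 0.0, 0.0], 0]]
[[[0.0, 0.1, -0.21], [0.16, 0.0, 0.0], 0]]
[[[0.0, 0.11, -0.23], [0.18, 0.0, 0.0], 0]]
[[[0.0, 0.12, -0.25], [0.19, 0.0, 0.0], 0]]
[[[0.0, 0.14, -0.27], [0.22, 0.0, 0.0], 0]]
[[[0.0, 0.16, -0.29], [0.23, 0.0, 0.0], 0]]
[[[0.0, 0.17, -0.3], [0.24, 0.0, 0.0], 0]]
[[[0.0, 0.19, -0.32], [0.26, 0.0, 0.0], 0]]
[[[0.0, 0.2, -0.33], [0.27, 0.0, 0.0], 0]]
[[[0.0, 0.23, -0.35], [0.29, 0.0, 0.0], 0]]
[[[0.0, 0.23, -0.35], [0.3, 0.0, 0.0], 0]]
[[[0.0, 0.26, 
[... 752 characters left out ...]
[0.16, 0.0, 0.0], 0]]
[[[0.0, 0.17, -0.12], [0.15, 0.0, 0.0], 0]]
[[[0.0, 0.16, -0.1], [0.13, 0.0, 0.0], 0]]
[[[0.0, 0.13, -0.09], [0.11, 0.0, 0.0], 0]]
[[[0.0, 0.12, -0.08], [0.1, 0.0, 0.0], 0]]
[[[0.0, 0.11, -0.07], [0.09, 0.0, 0.0], 0]]
[[[0.0, 0.1, -0.06], [0.08, 0.0, 0.0], 0]]
[[[0.0, 0.08, -0.05], [0.07, 0.0, 0.0], 0]]
[[[0.0, 0.08, -0.05], [0.06, 0.0, 0.0], 0]]
[[[0.0, 0.07, -0.04], [0.06, 0.0, 0.0], 0]]
[[[0.0, 0.07, -0.05], [0.06, 0.0, 0.0], 0]]
[0.01 0.02 0.03 0.04 0.06 0.07 0.09 0.11 0.13 0.16 0.19 0.22 0.25 0.29
 0.33 0.37 0.42 0.47 0.52 0.57 0.62 0.67 0.73 0.79 0.84 0.9  0.95 1.
 1.06 1.11 1.15 1.2  1.24 1.28 1.32 1.35 1.38 1.41 1.44 1.46 1.48 1.5
 1.51 1.53 1.54 1.55 1.56 1.57]
```

apply_moves --moves '[[[0,0.03,-0.08],[0.05,0.05,0.02],0],[[0,0.03,-0.07],[0.05,0,0],0],[[0,0.03,-0.09],[0.07,0,0],0],[[0,0.04,-0.09],[0.07,0,0],0],[[0,0.04,-0.11],[0.08,0,0],0],[[0,0.04,-0.11],[0.08,0,0],0],[[0,0.06,-0.14],[0.11,0,0],0],[[0,0.06,-0.15],[0.11,0,0],0],[[0,0.08,-0.17],[0.13,0,0],0],[[0,0.08,-0.19],[0.15,0,0],0]]'

```text
clock: 9.05
tool_pos: [0.46, 0.0369, 0.1295]
tcp_rot: [2.885, -0.0, 1.5]
ft_force: [-4.0, 3.2, -3.6]
finger_gap: 0.0137
gripper_force: 58.5
```

```bash
python3 - <<'E'
from rig import telemetry
import numpy as np
s=telemetry.observe()
for k in ("joint_positions","tool_pos","tcp_rot","ft_force","moment","gripper_force","finger_gap"): print(k,np.round(s[k],3))
E
```

```text
joint_positions [ 0.737  0.371 -1.036  2.293  0.826  0.546 -0.995]
tool_pos [0.46  0.037 0.13 ]
tcp_rot [ 2.885 -0.     1.5  ]
ft_force [-4.027  3.17  -3.579]
moment [0.601 1.444 0.091]
gripper_force 58.525
finger_gap 0.014
```

Forces are low, so I'll continue the swing.

apply_moves --moves '[[[0,0.1,-0.21],[0.16,0,0],0],[[0,0.11,-0.23],[0.18,0,0],0],[[0,0.12,-0.25],[0.19,0,0],0],[[0,0.14,-0.27],[0.22,0,0],0],[[0,0.16,-0.29],[0.23,0,0],0],[[0,0.17,-0.3],[0.24,0,0],0],[[0,0.19,-0.32],[0.26,0,0],0],[[0,0.2,-0.33],[0.27,0,0],0]]'

```text
clock: 10.05
tool_pos: [0.4783, 0.0356, 0.189]
tcp_rot: [3.063, -0.0, 1.5]
ft_force: [-5.4, 3.0, -2.4]
finger_gap: 0.0141
gripper_force: 58.4
```

apply_moves --moves '[[[0,0.23,-0.35],[0.29,0,0],0],[[0,0.23,-0.35],[0.3,0,0],0],[[0,0.26,-0.35],[0.3,0,0],0],[[0,0.26,-0.36],[0.31,0,0],0],[[0,0.28,-0.35],[0.32,0,0],0],[[0,0.29,-0.35],[0.32,0,0],0],[[0,0.3,-0.35],[0.32,0,0],0],[[0,0.31,-0.33],[0.31,0,0],0],[[0,0.3,-0.32],[0.32,0,0],0],[[0,0.31,-0.31],[0.3,0,0],0]]'

```text
clock: 11.3
tool_pos: [0.5507, 0.0302, 0.272]
tcp_rot: [-2.909, 0.0, 1.501]
ft_force: [-11.9, 0.2, 9.4]
finger_gap: 0.0138
gripper_force: 58.3
```

```bash
python3 - <<'E'
from rig import telemetry
import numpy as np
s=telemetry.observe()
for k in ("joint_positions","tool_pos","tcp_rot","ft_force","moment","gripper_force","finger_gap"): print(k,np.round(s[k],3))
d=np.array(s["tool_pos"])-[.6621,.0229,.097]; print(np.linalg.norm(d),np.arctan2(d[2],-d[0]))
E
```

```text
joint_positions [ 0.647  0.665 -1.099  1.578  0.477  1.472 -0.59 ]
tool_pos [0.551 0.03  0.272]
tcp_rot [-2.909  0.     1.501]
ft_force [-11.861   0.207   9.36 ]
moment [-0.005  2.828 -0.07 ]
gripper_force 58.329
finger_gap 0.014
0.20756905119844574 1.0038554149996461
```

apply_moves --moves '[[[0,0.31,-0.29],[0.3,0,0],0],[[0,0.3,-0.28],[0.28,0,0],0],[[0,0.29,-0.26],[0.28,0,0],0],[[0,0.29,-0.24],[0.26,0,0],0],[[0,0.27,-0.22],[0.24,0,0],0],[[0,0.26,-0.2],[0.23,0,0],0],[[0,0.24,-0.19],[0.22,0,0],0],[[0,0.22,-0.17],[0.19,0,0],0]]'

```text
clock: 12.3
tool_pos: [0.6179, 0.0252, 0.3013]
tcp_rot: [-2.714, -0.002, 1.501]
ft_force: [-7.4, -0.5, 11.5]
finger_gap: 0.0142
gripper_force: 58.3
```

```bash
python3 - <<'E'
from rig import telemetry
import numpy as np
s=telemetry.observe()
for k in ("joint_positions","tool_pos","tcp_rot","ft_force","moment","gripper_force","finger_gap"): print(k,np.round(s[k],3))
d=np.array(s["tool_pos"])-[.6621,.0229,.097]; print(np.linalg.norm(d),np.arctan2(d[2],-d[0]))
E
```

```text
joint_positions [ 0.456  0.855 -1.007  1.186  0.481  1.813 -0.536]
tool_pos [0.618 0.025 0.301]
tcp_rot [-2.714e+00 -2.000e-03  1.501e+00]
ft_force [-7.362 -0.5   11.532]
moment [-0.071  2.629  0.114]
gripper_force 58.274
finger_gap 0.014
0.20900101949617547 1.3578964702431267
```

apply_moves --moves '[[[0,0.21,-0.16],[0.18,0,0],0],[[0,0.19,-0.14],[0.16,0,0],0],[[0,0.17,-0.13],[0.15,0,0],0],[[0,0.16,-0.11],[0.13,0,0],0],[[0,0.13,-0.1],[0.11,0,0],0],[[0,0.1,-0.08],[0.08,0,0],0],[[0,0.06,-0.05],[0.05,0,0],0],[[0,0,0],[0,0,0],0]]'

```text
clock: 13.3
tool_pos: [0.6503, 0.0227, 0.3066]
tcp_rot: [-2.631, -0.003, 1.5]
ft_force: [-2.8, -0.3, 9.9]
finger_gap: 0.0139
gripper_force: 58.5
```

```bash
cat > m.py <<'E'
from h import *
from rig import telemetry,viewer
import sys
s=telemetry.observe()
for k in ("joint_positions","tool_pos","tcp_rot","ft_force","moment"): print(k,np.round(s[k],3))
t=viewer.get_image("top");c=viewer.get_image("scene")
cv2.imwrite(f"pics/t{sys.argv[1]}.png",cv2.resize(t["frame"][70:290,140:420,::-1],None,fx=2.7,fy=2.7,interpolation=3))
cv2.imwrite(f"pics/s{sys.argv[1]}.png",cv2.resize(c["frame"][80:350,150:470,::-1],None,fx=2.2,fy=2.2,interpolation=3))
for p in (t,c):
    for q,a,pts in red(p): print(q.round(1),a,onz(p,q,.302).round(3))
E
python3 m.py 1
```

```text
joint_positions [ 0.361  0.945 -0.955  0.984  0.486  1.959 -0.497]
tool_pos [0.65  0.023 0.307]
tcp_rot [-2.631 -0.003  1.5  ]
ft_force [-2.838 -0.309  9.938]
moment [ 0.018  1.227 -0.04 ]
[121.  97.] 531 [[0.881 0.433 0.302]]
[333.7 170.3] 128 [[0.646 0.017 0.302]]
[498.6 199.9] 59 [[0.945 0.218 0.302]]
[474.1 288.6] 68 [[1.022 0.004 0.302]]
[423.5 301.9] 41 [[ 0.972 -0.087  0.302]]
[351.2 380.9] 66 [[ 0.973 -0.288  0.302]]
[339.3 394. ] 116 [[ 0.973 -0.317  0.302]]
[377.8 399.5] 95 [[ 1.021 -0.277  0.302]]
[361.5 411.8] 61 [[ 1.015 -0.31   0.302]]
```

View pics/s1.png

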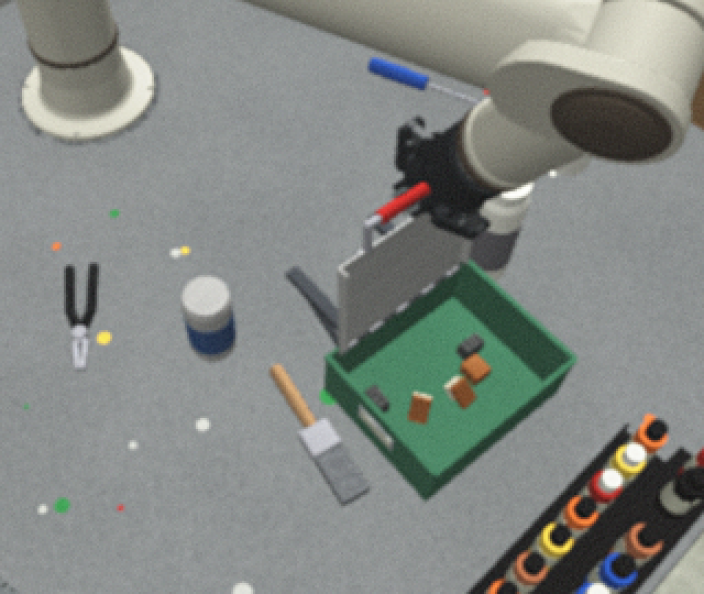

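The scene shows all five offcuts in the bin, with the leaf a little short of upright. The TCP and hinge geometry give about 14 mm still to go.

apply_moves --moves '[[[0,0.06,-0.04],[0,0,0],0],[[0,0.1,-0.06],[0,0,0],0],[[0,0.1,-0.06],[0,0,0],0],[[0,0.1,-0.06],[0,0,0],0],[[0,0.08,-0.05],[0,0,0],0],[[0,0.04,-0.02],[0,0,0],0],[[0,0,0],[0,0,0],0]]'

```text
clock: 14.28
tool_pos: [0.6641, 0.0217, 0.3075]
tcp_rot: [-2.631, -0.003, 1.5]
ft_force: [-2.4, -0.3, 10.4]
finger_gap: 0.0138
gripper_force: 58.6
```

```bash
python3 m.py 2 | head -8; python3 - <<'E'
from h import *
from rig import viewer
def proj(p,X):
    f=210/np.tan(np.radians(p["fov_y"])/2); c=R.from_euler("xyz",p["attitude"]).inv().apply(X-np.array(p["position"])); return np.c_[c[:,0]/c[:,2]*f+p["cx"],c[:,1]/c[:,2]*f+p["cy"]]
for n in ("scene","wrist"):
    p=viewer.get_image(n); r=red(p)
    if n=="wrist": cv2.imwrite("pics/w3.png",p["frame"][:,:,::-1])
    r=[x for x in r if (n=="wrist" and x[1]>500) or (n=="scene" and abs(x[0]-[333,170]).max()<25)]
    for c,a,pts in r:
        print(n,c,a)
        for hx in (.662,.664):
          G=np.array([hx,.023,.097]);bx=np.array([np.cos(.07),-np.sin(.07),0]);by=np.array([np.sin(.07),np.cos(.07),0]);o=[]
          for th in (1.4,1.45,1.5,1.55,1.6,1.65):
            m=G+.205*(-np.cos(th)*bx+np.sin(th)*np.array([0,0,1])); e=proj(p,np.array([m-.045*by,m+.045*by]))
            u=(e[1]-e[0])/np.linalg.norm(e[1]-e[0]); o.append((th,round(float(np.cross(u,c-e[0])),2)))
          print(hx,o)
E
```

```text
joint_positions [ 0.331  0.962 -0.926  0.926  0.487  1.98  -0.475]
tool_pos [0.664 0.022 0.307]
tcp_rot [-2.631 -0.003  1.5  ]
ft_force [-2.429 -0.256 10.432]
moment [-0.011  1.536  0.028]
[121.  97.] 531 [[0.881 0.433 0.302]]
[244.3 164. ] 46 [[0.662 0.052 0.302]]
[262.6 164.8] 44 [[ 0.659 -0.005  0.302]]
scene [337.2        174.26153846] 130
0.662 [(1.4, 12.15), (1.45, 8.59), (1.5, 4.84), (1.55, 0.93), (1.6, -3.13), (1.65, -7.33)]
0.664 [(1.4, 11.39), (1.45, 7.82), (1.5, 4.07), (1.55, 0.15), (1.6, -3.92), (1.65, -8.13)]
wrist [275.46441251 272.36754015] 5915
0.662 [(1.4, 53.26), (1.45, 39.46), (1.5, 23.67), (1.55, 5.86), (1.6, -14.0), (1.65, -35.86)]
0.664 [(1.4, 50.28), (1.45, 36.24), (1.5, 20.21), (1.55, 2.12), (1.6, -18.04), (1.65, -40.21)]<stdin>:15: DeprecationWarning: Arrays of 2-dimensional vectors are deprecated. Use arrays of 3-dimensional vectors instead. (deprecated in NumPy 2.0)
```

apply_moves --moves '[[[0,0.03,-0.02],[0,0,0],0],[[0,0.03,-0.02],[0,0,0],0],[[0,0,0],[0,0,0],0],[[0,0,0],[0,0,0],0],[[0,0,0],[0,0,0],0],[[0,0,0],[0,0,0],0]]'

```text
clock: 15.22
tool_pos: [0.6657, 0.0216, 0.3075]
tcp_rot: [-2.631, -0.003, 1.5]
ft_force: [-3.2, 0.2, 9.2]
finger_gap: 0.014
gripper_force: 58.5
```

```bash
python3 m.py 3 | head -8
```

```text
joint_positions [ 0.327  0.964 -0.921  0.918  0.486  1.983 -0.471]
tool_pos [0.666 0.022 0.308]
tcp_rot [-2.631 -0.003  1.5  ]
ft_force [-3.241  0.162  9.17 ]
moment [0.058 1.655 0.026]
[121.  97.] 531 [[0.881 0.433 0.302]]
[338.1 174.6] 130 [[0.662 0.016 0.302]]
[498.6 199.9] 61 [[0.945 0.218 0.302]]
```

View pics/s3.png

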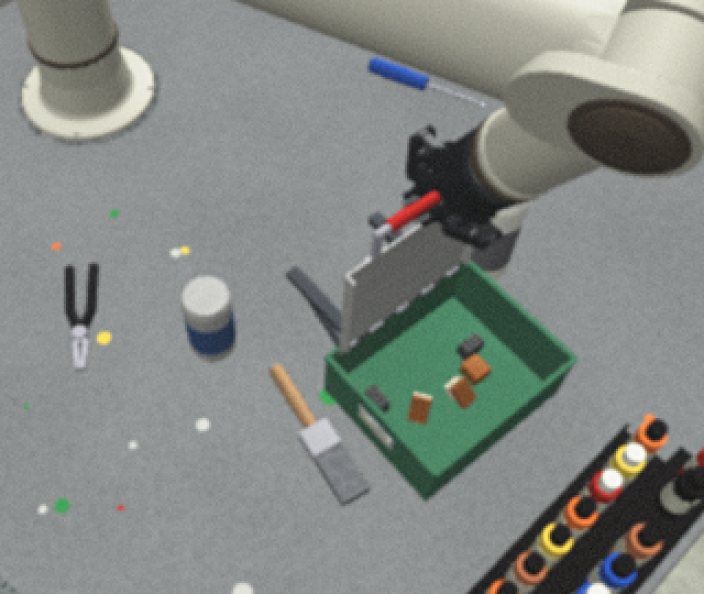

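View pics/t3.png

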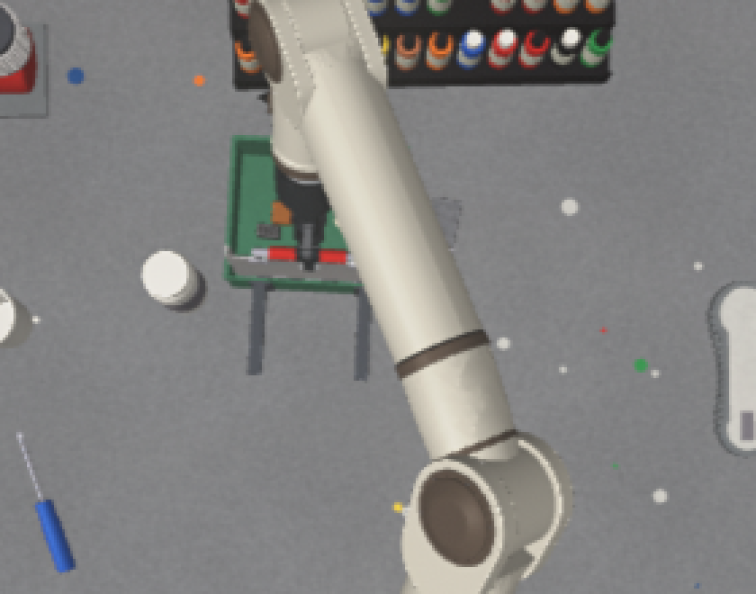

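Both views show the leaf upright in the grip at scene (338,175). All five offcuts are in the bin, and the bottle, can and brush haven't moved. I'm handing in the job.

```bash
python3 -c "
from rig import finish_job; print(finish_job())"
```

```text
the job is handed in; nothing more can be done
None
```

The leaf is standing upright at about 1.57 rad by the camera estimate, held still by its red handle; all five offcuts are in the bin, nothing else on the bench looks disturbed, and it took about 15 s of the 38 s.

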